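Put three bench items back in their own holders

TASK

The carton, the glass beaker and the orange-capped tube stand in one another's light grey holders. Put each one upright on the bottom of the recess made for it: the carton in the long rectangular recess, the beaker in the larger round one, the tube in the small round one. Park one on free bench meanwhile, tip nothing over, and leave the other bottles where they are.

Things in the scene. Friction and masses are not known exactly. Their poses are not given: they have to be found in the camera images.
- carton_center (a point): White and green cardboard carton, closed and rigid, 52 x 105 x 52 mm, about 90 g, loose. Point at its centre, 26 mm above its underside; x runs along the 52 mm width, y along the 105 mm length, z up. Grip it across the 52 mm width. At the start it lies flat across the top of the tube's holder, which its underside covers in part.
- beaker_center (a point): Small clear glass beaker, empty, open at the top, outer diameter 50 mm, 60 mm high, about 45 g, loose. Point on its axis, 30 mm above its underside; z up. It can be gripped across the outside at any angle. At the start it stands in the carton's rectangular recess.
- tube_center (a point): 50 ml tube with an orange screw cap, standing upright on its flat 28 mm foot, loose, about 47 g: straight body 28 mm in diameter, cap 34 mm in diameter and 15 mm tall at the top, 116 mm high in all. Point on its axis, 58 mm above its underside; z up. The cap lies 43 to 58 mm above this point; grip the cap, or the body just below it. At the start it stands in the beaker's round recess.
- holder_carton_floor (a point): Long light grey plastic block, 90 x 143 x 12 mm, fixed to the bench, with a rectangular recess 68 x 121 mm, 8 mm deep: the carton's place. Point at the centre of the recess floor, 4 mm above the bench and 8 mm below the block's top; x runs along the 68 mm width, y along the 121 mm length, z up.
- holder_beaker_floor (a point): Square light grey plastic block, 96 x 96 x 12 mm, fixed to the bench, with a round recess 66 mm in diameter, 8 mm deep: the beaker's place. Point at the centre of the recess floor, 4 mm above the bench and 8 mm below the block's top; z up.
- holder_tube_floor (a point): Smallest light grey plastic block, 80 x 80 x 12 mm, fixed to the bench, with a round recess 44 mm in diameter, 8 mm deep: the tube's place. Point at the centre of the recess floor, 4 mm above the bench and 8 mm below the block's top; z up. At the start the carton lies over it.
- big_bottle_center (a point): Bystander, loose: white plastic bottle with a white cap, 66 mm in diameter, 143 mm high, standing on the bench behind the holders. Point on its axis, 71.5 mm above the bench; z up.
- ph_meter: Fixed furniture, only to be kept clear of: white pH meter behind the holders, to the right. Origin at the centre of its footprint on the bench; its body reaches 110 mm from there to each side (y) and 105 mm towards the robot, 57 mm high; at its rear stands a 341 mm rod with an arm at 155 to 200 mm height that reaches sideways over the body.
- slim_bottle_center (a point): Bystander, loose: slimmer white plastic bottle with a narrow white cap, 50 mm in diameter, 124 mm high, standing on the bench behind the holders, to the left. Point on its axis, 62 mm above the bench; z up.
Mind the look-alikes: they are no part of the job. What is shaped like the part that bears beaker_center but black is not meant. Leave any pink look-alike of the part that bears tube_center alone.

How it is judged (in metres and radians):
At the end, for the whole second after the job is handed in: Carton, beaker and tube each stand upright (within 0.1 rad) and at rest on the floor of their own recess: centre within 13 mm of the recess centre seen from above, and at seated height within 4 mm (horizontal distance between carton_center and holder_carton_floor below 0.013 m and z of carton_center in the frame of holder_carton_floor between 0.022 and 0.03 m and angle between each of carton_center, beaker_center, tube_center's own z axis and vertical below 0.1 rad and linear speed of each of carton, glass_beaker, tube below 0.02 m/s and horizontal distance between beaker_center and holder_beaker_floor below 0.013 m and z of beaker_center in the frame of holder_beaker_floor between 0.026 and 0.034 m and horizontal distance between tube_center and holder_tube_floor below 0.013 m and z of tube_center in the frame of holder_tube_floor between 0.054 and 0.062 m); the robot touches nothing.
It fails at once if the carton, the beaker or the tube is tipped over (more than 0.6 rad) (angle between any of carton_center, beaker_center, tube_center's own z axis and vertical above 0.6 rad).
It fails at once if one of the two white bottles is moved more than 30 mm or tipped (distance of any of big_bottle_center, slim_bottle_center from where it was at the start of the episode above 0.03 m or angle between any of big_bottle_center, slim_bottle_center's own z axis and vertical above 0.4 rad).
It also fails if it takes over 93 s, if anything falls off the work surface, if the arm or the gripper's body presses on something with over 40 N, if the wrist force passes 120 N, or if a joint passes its speed limit or range.

ROBOT

A 7-joint arm with a two-finger parallel gripper is mounted at the origin on a cart in front of the work surface, level with it; the furniture and walls round the work are solid. World frame = base frame: x ahead of the robot, y to its left, z up, the work surface at z = 0. Lengths are in m, angles in degrees, forces in N, time in s.
With the tool pointing down it reaches from about 0.4 to 0.875 m from the base axis. Payload 6.5 kg.
Tool frame: the origin (TCP) lies midway between the tips of the shut fingers; the grasp point (between the pads) lies 19 mm behind it; z points along the fingers, y is the line along which they close (so a half turn about z gives the same grasp; the last joint's range is limited). The gripper opens to 88 mm and grips with 3 to 60 N. Pads are 18 mm wide; open, the fingers measure 123 mm over their backs; the gripper's body (75 mm by 187 mm) begins 45 mm behind the grasp point.
Start: joints at [-79.767, 30.733, -0.252, 88.115, 0.149, 61.152, -4.079], TCP at [0.158, 0.631, 0.214] pointing down, gripper open.
Joint ranges: [-154.64, 154.64], [-21.42, 123.67], [-72.66, 72.17], [13.99, 137.28], [-74.86, 254.86], [10.95, 109.41], [-158.01, 158.01]. Speed limits (degrees/s): [136.94, 136.94, 180, 180, 180, 180, 180].

INTERFACE

Orientations are given as [roll, pitch, yaw] about the fixed x, y, z axes, in that order (R = Rz(yaw) Ry(pitch) Rx(roll)).
In Python, from rig import bot gives the robot as it stands.
- The arm moves only by the shell command python3 -m handwheel 'ROWS' [OPENING] [FORCE]. ROWS is JSON, one flat list of numbers, 6 for each row, row after row: the shift along the world's x, y, z in units of 0.03 m (1.0 is 0.03 m), then the turn, a rotation vector about the world's x, y, z in units of 6 degrees (1.0 is 6 degrees). In form: [dx, dy, dz, wx, wy, wz, dx, dy, dz, wx, wy, wz, ...]. A call has 1 to 8 rows; each row shifts and turns the commanded pose from where the row before left it; what a row does not reach is not made up. A row lasts 1/8 s, in which the tool goes at most 62.5 mm and 10.7 degrees, less where a joint would pass 70% of its speed; a pose out of reach is approached as far as the arm can. A call with a number of a shift or a turn outside -1 to 1 is refused whole. A call with a gripper value outside its range is refused whole. OPENING is the closure in counts, from 0 (fully open) to 255 (shut), set as the call begins (- or left out, the last holds). The fingers move at their own pace and stop on an object; FORCE is the grip in N (left out, the last holds). Time passes only in rows, so rows that do not move let the fingers close. It gives the time, the measured TCP pose, the force, the opening and the grip force at its end, in the units of the state.
- bot.state(): the state, without advancing time (a new reading comes with each control period).
- bot.get_image(name): name is "scene" or "top" or "wrist"; returns a dict with "image" (420x560x3 uint8, red, green, blue), "range_z" (420x560 float32, m along the optical axis (not along the pixel's ray), 0 where there is no reading), "camera_matrix" (3x3 intrinsics, pixels), "extrinsics" (4x4, takes a point from world to camera coordinates). Camera axes: x right, y up, looking along -z (the intrinsics and any distortion apply to the point x, -y, -z); pixel columns grow to the right and rows downward; lengths in m; the calibration is good to about 2 mm. A picture is of the moment at which its call begins.
- bot.sign_off(): hands the job in; it is judged then, once.
The state is a dict: "clock": time; "q": joint angles; "joint_vel": joint speeds; "effort": joint torques, N m; "tool_pos": TCP position; "orientation": TCP orientation; "ft_force": force on the tool from outside, world axes, zero at the start; "moment": the same for the moment, N m; "width": finger opening in m; "gripper_force": force on a finger pad.
Only numpy, scipy, OpenCV 4.12 (cv2) and the standard library are available. Lean on these libraries where they do the work, as an engineer would, in place of code of your own. Each camera call takes 0.05 s, during which the arm holds its last target. There are 200 camera calls.

## Working session

There is one attempt and no reset: what is moved stays moved. The work goes in short steps, Python scripts to look and compute and a shell command to move; the robot and the scene stay as the last step left them, time stands still between calls to the robot, and variables do not carry over. Pictures are saved under pics/ and viewed, at most 14 in all, crops included, and the job is handed in when it is done.

```bash
mkdir -p pics; ls; cat > h.py <<'E'
import numpy as np,cv2
from rig import bot
def grab(n):
    d=bot.get_image(n); np.savez('/tmp/'+n+'.npz',**d); return d
def load(n): return dict(np.load('/tmp/'+n+'.npz'))
def save(d,f,crop=None,s=1):
    im=d['image'][:,:,::-1]
    if crop: im=im[crop[1]:crop[3],crop[0]:crop[2]]
    cv2.imwrite('pics/'+f,cv2.resize(im,None,fx=s,fy=s,interpolation=cv2.INTER_CUBIC))
def ray(d,u,v):
    K=d['camera_matrix'];E=d['extrinsics']
    r=np.array([(u-K[0,2])/K[0,0],-(v-K[1,2])/K[1,1],-1.])
    R=E[:3,:3];return -R.T@E[:3,3],R.T@r
def atz(d,u,v,z):
    o,r=ray(d,u,v);return o+r*(z-o[2])/r[2]
def dep(d,u,v):
    o,r=ray(d,u,v);return o+r*d['range_z'][v,u]
E
python3 - <<'E'
from h import *
s=bot.state();print(s)
for n in('scene','top'):
    d=grab(n);save(d,n+'0.png',s=1.4);print(n,ray(d,280,210),d.get('distortion'))
E
```

```text
pics
{'clock': 0.0, 'q': array([-79.76688636,  30.77718114,  -0.25410372,  88.1686468 ,
         0.14858155,  61.15346313,  -4.07738083]), 'joint_vel': array([ 0.00834008, -0.00470416, -0.11874172,  0.02397556, -0.06444663,
        0.04624135, -0.00821897]), 'effort': array([-4.63941506e-04, -5.70968986e+01,  9.90550630e-01, -2.51611322e+01,
       -5.62258589e-02,  1.75711146e-02,  1.56386927e-04]), 'tool_pos': array([0.15739811, 0.62998345, 0.21265669]), 'orientation': array([-1.79901288e+02,  7.03258356e-03,  1.65979739e+02]), 'ft_force': array([-0.44541761,  1.09764639,  0.10319572]), 'moment': array([ 0.02572006,  0.01709252, -0.00287592]), 'gripper_force': 0.0, 'width': 0.08768359426795964}
scene (array([ 0.13912694, -0.74336562,  0.69738621]), array([ 0.36781702,  0.71990606, -0.58882303])) None
top (array([0.37958514, 0.07809457, 1.01238524]), array([ 0.18404764, -0.03879881, -0.98231753])) None
```

View pics/scene0.png

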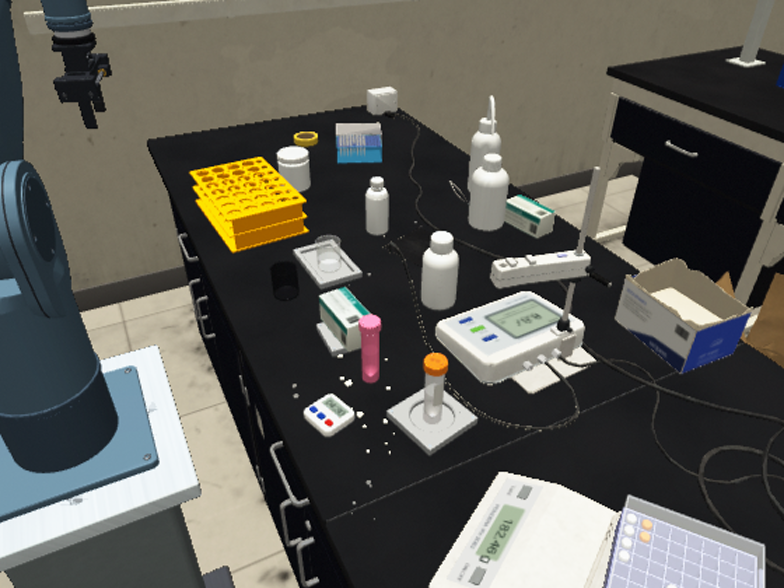

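View pics/top0.png

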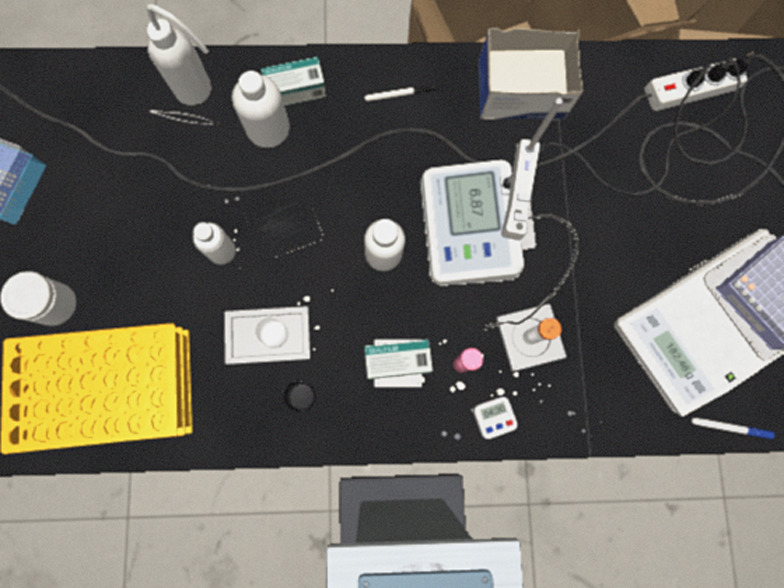

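Scene picture (÷1.4 for raw pixels): the orange-capped tube is at (435,385), with its pink look-alike at (370,348). The clear beaker is at (328,250), with its black look-alike at (285,280). The carton on the tube's holder is at (345,318), and a second carton far back at (528,213). In the top picture they are at tube (549,328), pink (470,360), beaker (272,332), black (300,396), carton (398,360) and far carton (293,82). I'm choosing the orange, the clear and the near carton, and checking them in a close crop.

```bash
python3 - <<'E'
from h import *
d=load('top');save(d,'topc.png',(150,205,415,325),3)
E
```

```text
(no output)
```

View pics/topc.png

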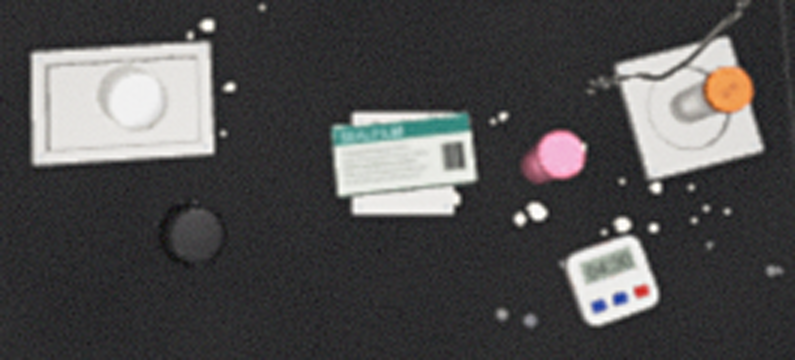

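The crop confirms it: carton, clear beaker and orange cap each sit in a light grey holder, while the black and pink ones stand on the bench.

```bash
python3 - <<'E'
from h import *
d=load('top')
def P(u,v,z): return atz(d,150+u/3-.3,205+v/3-.3,z)
def poly(n,c,z):
    p=np.array([P(u,v,z) for u,v in c]);e=np.linalg.norm(np.roll(p,-1,0)-p,axis=1)
    a=[np.degrees(np.arctan2(*(q[1::-1]))) for q in (np.roll(p,-1,0)-p)]
    print(n,p.mean(0).round(4),'edges',e.round(3),'ang',np.round(a,1))
poly('cartH',[(31,52),(211,41),(215,154),(34,166)],.012)
poly('cartHrec',[(47,64),(196,56),(199,141),(49,151)],.012)
poly('carton',[(332,126),(469,112),(477,181),(338,196)],.064)
poly('tubeH',[(352,112),(467,112),(457,214),(352,214)],.012)
poly('beakH',[(615,63),(728,36),(764,150),(648,180)],.012)
for n,u,v,z in [('cap',729,89,.12),('beakrim',135,98,.064),('beakbase',132,98,.004),('pink',561,155,.116),('pinkbase',537,165,0),('blackrim',193,232,.06),('carton mid',404,153,.064),('timer',612,280,.02)]:
    print(n,P(u,v,z).round(4),'depth',dep(d,round(150+u/3),round(205+v/3)).round(4))
for n,u,v in[('big',383,230),('slim',207,230),('pH front left',432,282),('rod',520,230)]:
    print(n,dep(d,round(u/1.4),round(v/1.4)).round(4))
# carton tube-holder depth window
E
```

```text
cartH [0.5012 0.2572 0.012 ] edges [0.146 0.092 0.144 0.092] ang [ -87.9 -178.2   92.2    2.9]
cartHrec [0.5013 0.2572 0.012 ] edges [0.121 0.069 0.12  0.07 ] ang [ -88.4 -178.1   92.3    2.5]
carton [0.4503 0.034  0.064 ] edges [0.106 0.053 0.106 0.053] ang [ -85.7 -175.9   94.5    3.6]
tubeH [0.4469 0.0294 0.012 ] edges [0.093 0.082 0.084 0.081] ang [-91.5 171.9  88.4  -1.5]
beakH [ 0.4858 -0.2013  0.012 ] edges [0.097 0.096 0.098 0.098] ang [ -78.1 -167.2  102.6   12. ]
cap [ 0.4864 -0.2016  0.12  ] depth [ 0.4853 -0.2028  0.1179]
beakrim [0.4983 0.2387 0.064 ] depth [0.5017 0.2447 0.0242]
beakbase [0.5059 0.2513 0.004 ] depth [0.5016 0.2467 0.0263]
pink [ 0.4423 -0.0769  0.116 ] depth [ 0.4411 -0.0779  0.1134]
pinkbase [ 0.4428 -0.0769  0.    ] depth [ 0.4371 -0.0651  0.0812]
blackrim [0.3961 0.195  0.06  ] depth [0.3969 0.2    0.0199]
carton mid [0.4507 0.034  0.064 ] depth [0.4501 0.0325 0.0624]
timer [ 0.3504 -0.1279  0.02  ] depth [ 0.3502 -0.1305  0.0108]
big [0.6456 0.0536 0.1416]
slim [0.6571 0.3329 0.1253]
pH front left [ 0.59   -0.0351  0.0019]
rod [ 0.6283 -0.1487  0.1828]
```

```bash
python3 -m handwheel '[0.87,-1,0,0,0,-0.92,0.87,-1,0,0,0,-0.92,0.87,-1,0,0,0,-0.92,0.87,-1,0,0,0,-0.92,0.87,-1,0,0,0,-0.92,0.87,-1,0,0,0,-0.92,0.87,-1,0,0,0,-0.92]' 0 10 && python3 -m handwheel '[0.87,-1,0,0,0,-0.92,0.87,-1,0,0,0,-0.92,0.87,-1,0,0,0,-0.92,0.87,-1,0,0,0,-0.92,0.87,-1,0,0,0,-0.92,0.87,-1,0,0,0,-0.92,0,0,0,0,0,0]'
python3 - <<'E'
from h import *
d=grab('wrist');save(d,'w1.png',s=1.4);print(ray(d,280,210))
E
```

```text
clock: 0.98
tool_pos: [0.3408, 0.4193, 0.2133]
orientation: [-180.0, 0.0, 127.2]
ft_force: [1.8, -0.6, 0.4]
width: 0.0883
gripper_force: 0.0
clock: 1.85
tool_pos: [0.4986, 0.2372, 0.2134]
orientation: [180.0, 0.1, 93.9]
ft_force: [0.1, -0.5, 0.2]
width: 0.0882
gripper_force: 0.0
(array([0.49309332, 0.31456296, 0.38458038]), array([ 0.04498443, -0.29597963, -0.95441547]))
```

View pics/w1.png

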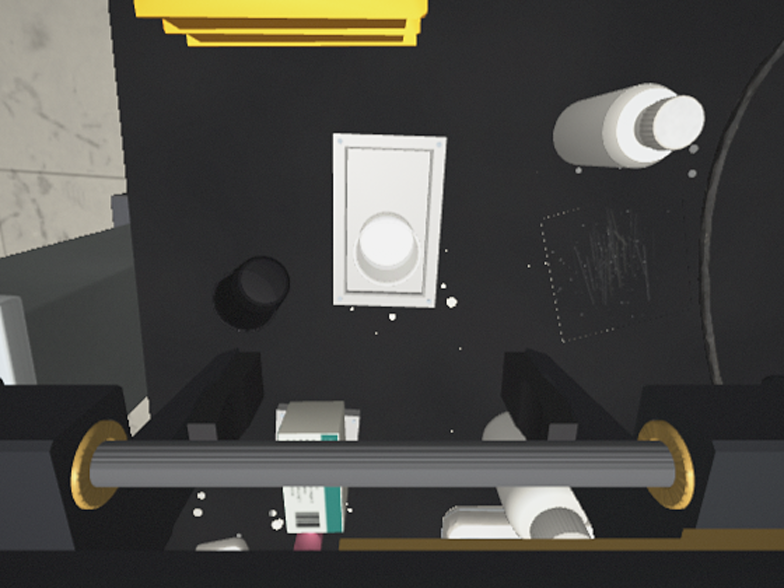

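```bash
python3 - <<'E'
from h import *
d=load('wrist');t=load('top')
w=lambda u,v,z:atz(d,u/1.4-.2,v/1.4-.2,z).round(4)
print('disk base',w(387,242,.006),w(359,242,.006),w(414,242,.006))
print('rim edges',w(357,252,.064),w(418,252,.064),w(387,283,.064))
print('rec',np.mean([w(346,147,.012),w(433,151,.012),w(427,294,.012),w(346,292,.012)],0))
print('blk',np.mean([w(333,134,.012),w(446,136,.012),w(434,307,.012),w(333,304,.012)],0), [w(333,134,.012),w(446,136,.012),w(434,307,.012),w(333,304,.012)])
P=lambda u,v,z: atz(t,150+u/3-.3,205+v/3-.3,z).round(4)
print('top base',P(135,98,.006),'rim L,R,T',P(97,95,.064),P(133,65,.064))
print('black base',w(241,305,0), w(262,283,.06))
E
python3 - <<'E'
import sys;sys.path.insert(0,'.')
from h import *
d=load('wrist');save(d,'/../pics/w1c.png',(220,80,340,230),4)
E
```

```text
disk base [0.5029 0.2442 0.006 ] [0.4787 0.2425 0.006 ] [0.5262 0.2457 0.006 ]
rim edges [0.4798 0.246  0.064 ] [0.5247 0.249  0.064 ] [0.5036 0.2238 0.064 ]
rec [0.502475 0.260225 0.012   ]
blk [0.5012 0.2596 0.012 ] [array([0.4538, 0.3289, 0.012 ]), array([0.5436, 0.3334, 0.012 ]), array([0.5487, 0.1896, 0.012 ]), array([0.4587, 0.1865, 0.012 ])]
top base [0.5056 0.2485 0.006 ] rim L,R,T [0.5014 0.2677 0.064 ] [0.5239 0.2404 0.064 ]
black base [0.3734 0.1758 0.    ] [0.4085 0.2163 0.06  ]
```

View pics/w1c.png

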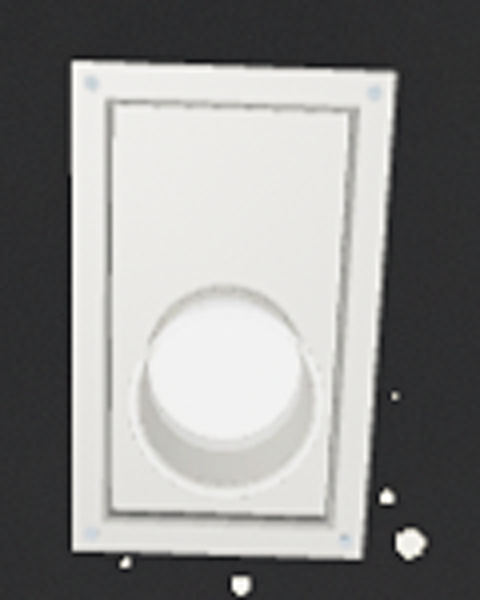

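The crop shows the beaker's rim ellipse centred at (225,402) and its bottom at (224,370).

```bash
python3 - <<'E'
from h import *
d=load('wrist')
w=lambda u,v,z:atz(d,220+u/4-.4,80+v/4-.4,z).round(4)
print(w(225,402,.064),w(130,402,.064),w(320,402,.064),w(225,497,.064),w(224,370,.007))
E
```

```text
[0.5015 0.2472 0.064 ] [0.477  0.2455 0.064 ] [0.526  0.2488 0.064 ] [0.5033 0.2217 0.064 ] [0.502 0.245 0.007]
```

```bash
python3 -m handwheel '[0.11,0.33,-0.5,0,0,0,0,0,-1,0,0,0,0,0,-1,0,0,0,0,0,-1,0,0,0,0,0,-1,0,0,0,0,0,-1,0,0,0,0,0,-0.8,0,0,0,0,0,0,0,0,0]' && python3 -m handwheel '[0,0,0,0,0,0,0,0,0,0,0,0,0,0,0,0,0,0,0,0,0,0,0,0,0,0,0,0,0,0,0,0,0,0,0,0]' 255 10
```

```text
clock: 2.9
tool_pos: [0.4974, 0.2514, 0.022]
orientation: [-179.7, 0.1, 94.4]
ft_force: [0.3, 0.1, 0.4]
width: 0.0882
gripper_force: 0.0
clock: 3.65
tool_pos: [0.5005, 0.2507, 0.0249]
orientation: [180.0, -0.0, 94.2]
ft_force: [-0.5, -0.3, 4.0]
width: 0.0492
gripper_force: 10.0
```

```bash
python3 -m handwheel '[0,0,0.5,0,0,0,0,0,0.7,0,0,0,0,0,0.8,0,0,0,0,-0.6,0,0,0,0,0,-1,0,0,0,0,0,-1,0,0,0,0,0,-0.8,0,0,0,0,0,-0.3,0,0,0,0]' && python3 -m handwheel '[0,0,0,0,0,0,0,0,-0.8,0,0,0,0,0,-0.8,0,0,0,0,0,-0.3,0,0,0,0,0,-0.1,0,0,0,0,0,-0.06,0,0,0,0,0,0,0,0,0]'
```

```text
clock: 4.65
tool_pos: [0.4994, 0.1366, 0.084]
orientation: [-179.9, 0.1, 94.0]
ft_force: [-1.1, 0.1, 0.0]
width: 0.0496
gripper_force: 10.0
clock: 5.52
tool_pos: [0.5005, 0.1397, 0.0232]
orientation: [180.0, -0.0, 94.2]
ft_force: [-0.2, 0.1, -0.5]
width: 0.0496
gripper_force: 10.0
```

```bash
python3 -m handwheel '[0,0,0,0,0,0,0,0,0,0,0,0,0,0,0,0,0,0,0,0,0,0,0,0,0,0,0.7,0,0,0,0,0,1,0,0,0,0,0,1,0,0,0,0,0,1,0,0,0]' 0 && python3 -m handwheel '[-0.4,-0.8,0.8,0,0,0,-0.4,-0.9,0.8,0,0,0,-0.4,-0.9,0.5,0,0,0,-0.4,-0.8,0,0,0,0,0,0,0,0,0,0]'
python3 - <<'E'
from h import *
d=grab('wrist');save(d,'w2.png',s=1.4)
E
```

```text
clock: 6.52
tool_pos: [0.5, 0.1394, 0.1347]
orientation: [-180.0, 0.0, 94.2]
ft_force: [0.3, -0.1, -0.0]
width: 0.0884
gripper_force: 0.0
clock: 7.15
tool_pos: [0.4514, 0.036, 0.1969]
orientation: [-180.0, -0.0, 94.0]
ft_force: [-0.3, -0.1, -0.4]
width: 0.0878
gripper_force: 0.0
```

View pics/w2.png

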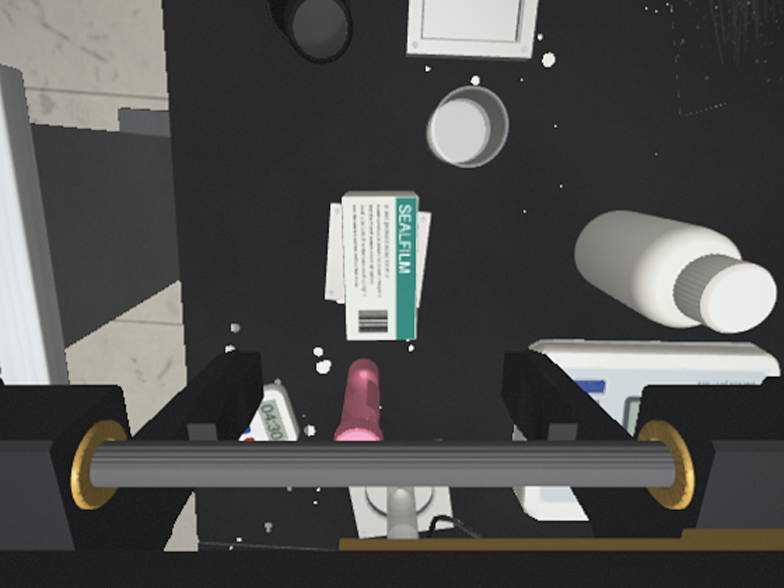

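Beaker stands parked, rim centred near (470,126). The carton's top corners are (346,197), (416,197), (416,339), (347,338), and it lies square under the gripper.

```bash
python3 - <<'E'
from h import *
d=load('wrist')
w=lambda u,v,z:atz(d,u/1.4-.2,v/1.4-.2,z).round(4)
c=[w(343,199,.064),w(418,196,.064),w(416,339,.064),w(346,338,.064)];print(c,np.mean(c,0))
h=[w(330,203,.012),w(431,212,.012),w(419,304,.012),w(325,299,.012)];print(h)
print('beaker',w(475,126,.06),w(458,131,.003))
E
```

```text
[array([0.4217, 0.0844, 0.064 ]), array([0.4721, 0.0899, 0.064 ]), array([ 0.4804, -0.0141,  0.064 ]), array([ 0.4284, -0.0169,  0.064 ])] [0.45065  0.035825 0.064   ]
[array([0.4074, 0.0756, 0.012 ]), array([0.4881, 0.0742, 0.012 ]), array([ 0.4859, -0.0036,  0.012 ]), array([ 0.4061, -0.0047,  0.012 ])]
beaker [0.5054 0.1369 0.06  ] [0.5038 0.1368 0.003 ]
```

```bash
python3 -m handwheel '[0,0,-0.8,0,0,0,0,0,-1,0,0,0,0,0,-1,0,0,0,0,0,-1,0,0,0,0,0,-1,0,0,0,0,0,-1,0,0,0,0,0,0,0,0,0]' && python3 -m handwheel '[0,0,0,0,0,0,0,0,0,0,0,0,0,0,0,0,0,0,0,0,0,0,0,0,0,0,0,0,0,0]' 255 20
```

```text
clock: 8.07
tool_pos: [0.4509, 0.0383, 0.021]
orientation: [-179.8, 0.0, 94.3]
ft_force: [-0.7, -0.3, -0.4]
width: 0.0881
gripper_force: 0.0
clock: 8.7
tool_pos: [0.452, 0.0377, 0.0231]
orientation: [-180.0, -0.0, 94.2]
ft_force: [-2.1, 0.5, 6.6]
width: 0.0517
gripper_force: 20.0
```

```bash
python3 -m handwheel '[0,0,0.6,0,0,0,0,0,1,0,0,0,0,0,1,0,0,0,0,0.4,0.4,0,0,0,0.2,0.9,0,0,0,0,0.2,0.9,0,0,0,0,0.3,0.9,0,0,0,-0.1,0.3,0.9,0,0,0,-0.1]' && python3 -m handwheel '[0.3,1,0,0,0,-0.13,0.3,1,0,0,0,0,0.08,0.9,0,0,0,0,0,0.53,0,0,0,0,0,0,0,0,0,0,0,0,0,0,0,0]'
python3 - <<'E'
from h import *
d=grab('top');save(d,'t3.png',(150,205,415,325),3)
E
```

```text
clock: 9.7
tool_pos: [0.4822, 0.1583, 0.1127]
orientation: [-180.0, 0.0, 93.0]
ft_force: [1.3, -0.3, -1.0]
width: 0.052
gripper_force: 20.0
clock: 10.45
tool_pos: [0.5025, 0.2588, 0.1127]
orientation: [-180.0, 0.1, 92.2]
ft_force: [0.6, -0.0, -1.1]
width: 0.0518
gripper_force: 20.0
```

View pics/t3.png

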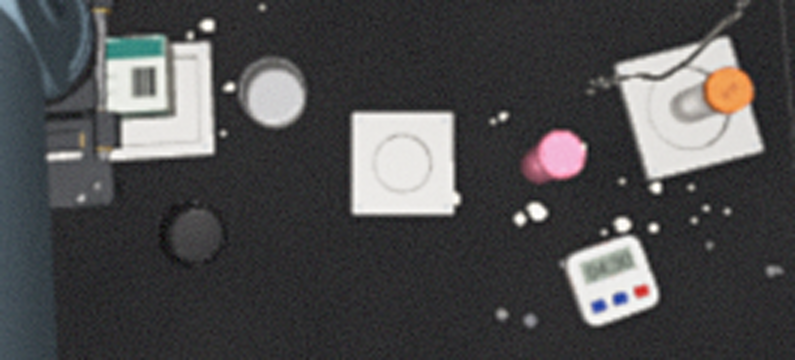

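Top crop: the tube holder is now bare, its recess centred at (403,163). The carton hangs over its own holder with its right edge at (165,37)-(171,110).

```bash
python3 - <<'E'
from h import *
d=load('top')
P=lambda u,v,z: atz(d,150+u/3-.3,205+v/3-.3,z).round(4)
print(P(403,163,.012),P(403,163,.006),P(165,37,.146),P(171,110,.146))
E
```

```text
[0.4467 0.0327 0.012 ] [0.4471 0.0324 0.006 ] [0.5308 0.204  0.146 ] [0.479  0.1997 0.146 ]
```

```bash
python3 -m handwheel '[0,0.08,-0.6,0,0,0,0,0,-0.8,0,0,0,0,0,-0.8,0,0,0,0,0,-0.5,0,0,0,0,0,-0.3,0,0,0,0,0,-0.15,0,0,0,0,0,-0.08,0,0,0,0,0,0,0,0,0]'
```

```text
clock: 11.5
tool_pos: [0.5028, 0.263, 0.0161]
orientation: [180.0, -0.0, 92.2]
ft_force: [-0.0, -0.2, -1.5]
width: 0.0519
gripper_force: 20.0
```

```bash
python3 -m handwheel '[0,0,0,0,0,0,0,0,0,0,0,0,0,0,0,0,0,0,0,0,0,0,0,0,0,0,0.6,0,0,0,0,0,1,0,0,0,0,0,1,0,0,0,0,0,1,0,0,0]' 0 && python3 -m handwheel '[0,0,1,0,0,0,0,0,1,0,0,0,0,0,0,0,0,0]'
python3 - <<'E'
from h import *
d=grab('wrist');save(d,'w3.png',(180,60,380,240),4)
E
```

```text
clock: 12.5
tool_pos: [0.5028, 0.2628, 0.126]
orientation: [179.9, -0.0, 92.2]
ft_force: [1.0, 0.4, -0.1]
width: 0.088
gripper_force: 0.0
clock: 12.88
tool_pos: [0.5042, 0.2635, 0.1871]
orientation: [179.7, -0.2, 92.2]
ft_force: [0.1, 0.1, -0.1]
width: 0.0883
gripper_force: 0.0
```

View pics/w3.png

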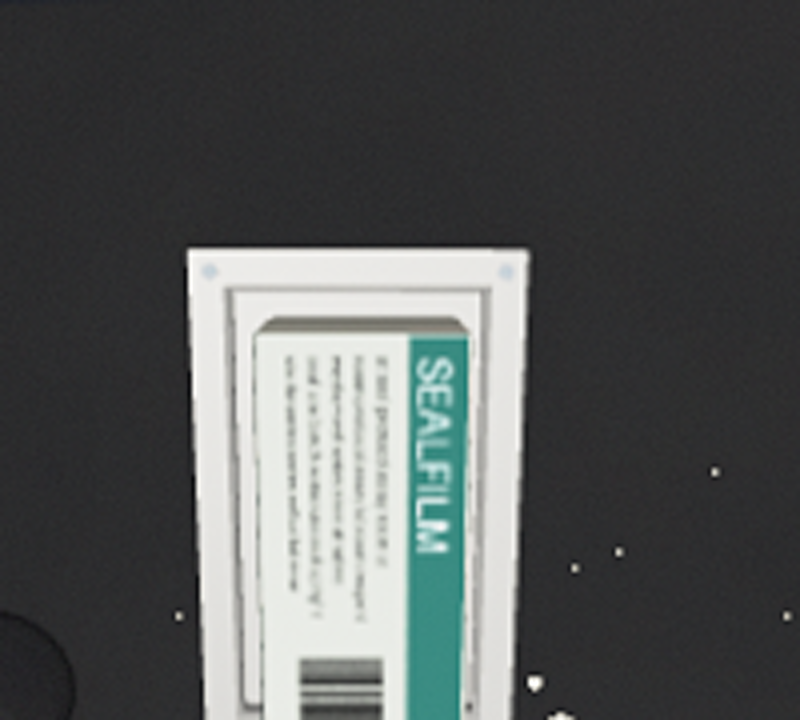

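The carton is seated in its recess with a roughly even gap (far recess edge at row 290, carton foot at about 318, so about 7 mm). Next is the tube.

```bash
python3 -m handwheel '[-0.2,-0.97,0,0,0,-0.65,-0.2,-0.97,0,0,0,-0.65,-0.2,-0.97,0,0,0,-0.65,-0.2,-0.97,0,0,0,-0.65,-0.2,-0.97,0,0,0,-0.65,-0.2,-0.97,0,0,0,-0.65,-0.2,-0.97,0,0,0,-0.65,-0.2,-0.97,0,0,0,-0.65]' && python3 -m handwheel '[0.1,-0.97,0,0,0,-0.65,0.1,-0.97,0,0,0,-0.65,0.1,-0.97,0,0,0,-0.65,0.1,-0.97,0,0,0,-0.65,0.1,-0.97,0,0,0,-0.65,0.1,-0.97,0,0,0,-0.65,0.1,-0.97,0,0,0,-0.65,0,0,0,0,0,0]'
python3 - <<'E'
from h import *
d=grab('wrist');save(d,'w4.png',s=1.4)
E
```

```text
clock: 13.92
tool_pos: [0.4542, 0.0281, 0.1839]
orientation: [180.0, -0.0, 60.8]
ft_force: [0.8, -0.4, -0.4]
width: 0.0884
gripper_force: 0.0
clock: 14.92
tool_pos: [0.4748, -0.1769, 0.184]
orientation: [179.9, 0.0, 33.4]
ft_force: [0.4, 0.0, -0.8]
width: 0.0882
gripper_force: 0.0
```

View pics/w4.png

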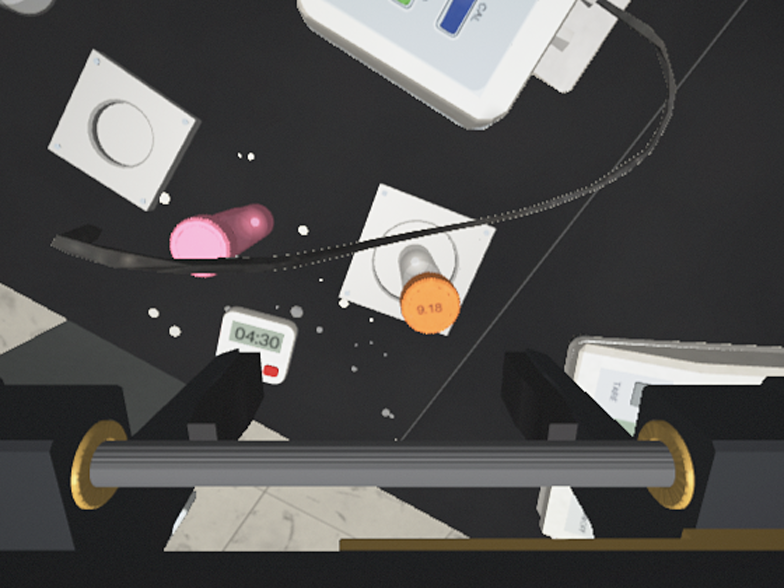

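The tube's cap centre is at (430,303). A dark cable crosses the view from (640,150) to (60,240), so I'm checking its height.

```bash
python3 - <<'E'
from h import *
d=load('wrist')
for u,v in [(60,241),(95,240),(100,258),(150,264),(200,267),(300,257),(375,242),(380,241),(450,230),(520,211),(600,183),(660,120)]:
    best=None
    a,b=round(u/1.4),round(v/1.4)
    p=[dep(d,a+i,b+j) for i in(-2,-1,0,1,2) for j in (-3,-2,-1,0,1,2,3) if d['range_z'][b+j,a+i]>0]
    p=np.array(p); print(u,v,p[p[:,2].argmax()].round(3) if len(p) else None)
print('cap',atz(d,430/1.4-.2,303/1.4-.2,.12),dep(d,307,216))
t=load('top')
for u,v in [(595,85),(610,82),(640,76),(670,75),(700,45),(740,5)]:
    a,b=round(150+u/3),round(205+v/3);p=np.array([dep(t,a+i,b+j) for i in(-2,-1,0,1,2) for j in(-2,-1,0,1,2) if t['range_z'][b+j,a+i]>0]);print('top',u,v,p[p[:,2].argmax()].round(3),dep(t,a,b).round(3))
E
```

```text
60 241 [ 0.479 -0.079  0.248]
95 240 [ 0.477 -0.079  0.234]
100 258 [ 0.479 -0.087  0.246]
150 264 [ 0.481 -0.098  0.242]
200 267 [ 0.484 -0.106  0.232]
300 257 [ 0.489 -0.128  0.191]
375 242 [ 0.498 -0.155  0.117]
380 241 [ 0.499 -0.157  0.114]
450 230 [ 0.523 -0.199  0.044]
520 211 [ 0.56  -0.245  0.012]
600 183 [ 0.616 -0.286  0.006]
660 120 [ 0.673 -0.293  0.006]
cap [ 0.48782331 -0.19934592  0.12      ] [ 0.4879245  -0.19937677  0.11963304]
top 595 85 [ 0.478 -0.08   0.247] [ 0.476 -0.078  0.245]
top 610 82 [ 0.478 -0.084  0.246] [ 0.478 -0.088  0.245]
top 640 76 [ 0.483 -0.106  0.234] [ 0.484 -0.113  0.221]
top 670 75 [ 0.495 -0.155  0.117] [ 0.5   -0.165  0.099]
top 700 45 [ 0.527 -0.201  0.038] [ 0.533 -0.21   0.027]
top 740 5 [ 0.565 -0.25   0.008] [ 0.568 -0.254  0.005]
```

The cable rises from the bench at (.56,-.245) to (.478,-.08,.248), passing the tube on its +y side. I'll treat it as solid. Turning to yaw ~52° keeps the gripper body and camera clear on the way down.

```bash
python3 -m handwheel '[0,0,0.7,0,0,0,0.1,-0.2,0,0,0,0.8,0.1,-0.2,0,0,0,0.8,0.1,-0.2,0,0,0,0.8,0.11,-0.18,0,0,0,0.7,0,0,0,0,0,0,0,0,0,0,0,0]'
python3 - <<'E'
from h import *
d=grab('wrist');save(d,'w5.png',s=1.4)
E
```

```text
clock: 15.85
tool_pos: [0.4876, -0.1963, 0.2047]
orientation: [-180.0, -0.0, 52.3]
ft_force: [-0.6, 0.1, -0.4]
width: 0.0883
gripper_force: 0.0
```

View pics/w5.png

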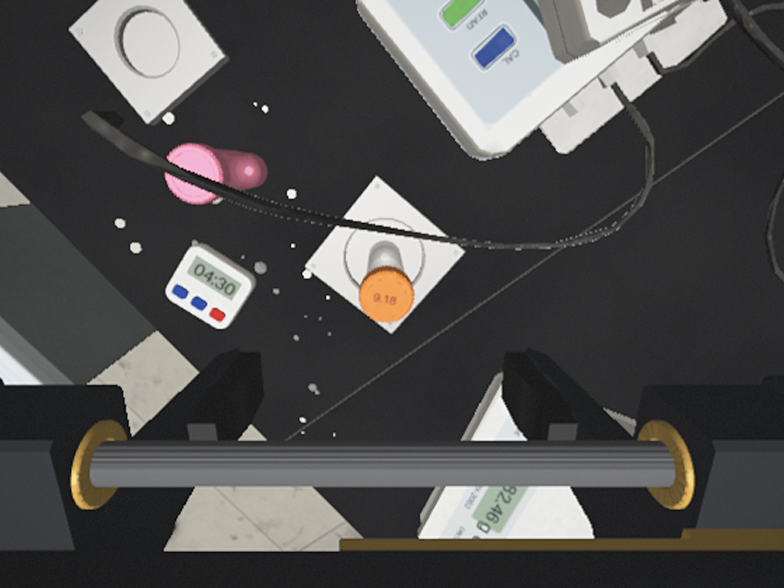

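```bash
python3 - <<'E'
from h import *
d=load('wrist')
w=lambda u,v,z:atz(d,u/1.4-.2,v/1.4-.2,z).round(4)
print('cap',w(387,295,.12),'rec',w(385,257,.012),'tubeH rec',w(149,42,.012),bot.state()['tool_pos'])
E
```

```text
cap [ 0.4876 -0.1999  0.12  ] rec [ 0.4871 -0.1997  0.012 ] tubeH rec [0.4483 0.0338 0.012 ] [ 0.4876418  -0.19642073  0.20472765]
```

```bash
python3 -m handwheel '[0,-0.12,-0.6,0,0,0,0,0,-0.8,0,0,0,0,0,-0.8,0,0,0,0,0,-0.8,0,0,0,0,0,-0.8,0,0,0,0,0,0,0,0,0]' && python3 -m handwheel '[0,0,0,0,0,0,0,0,0,0,0,0,0,0,0,0,0,0,0,0,0,0,0,0,0,0,0,0,0,0,0,0,0,0,0,0]' 255 20
```

```text
clock: 16.65
tool_pos: [0.4858, -0.2002, 0.0886]
orientation: [-179.8, 0.1, 52.3]
ft_force: [-0.2, -0.1, 0.4]
width: 0.0878
gripper_force: 0.0
clock: 17.4
tool_pos: [0.4879, -0.2007, 0.0909]
orientation: [180.0, -0.0, 52.3]
ft_force: [-0.1, -0.0, 0.8]
width: 0.0317
gripper_force: 20.0
```

```bash
python3 -m handwheel '[0,0,0.5,0,0,0,0,0,0.8,0,0,0,0,0,0.8,0,0,0,0,0,0.8,0,0,0,0,0,0.8,0,0,0,0,0,0.8,0,0,0,-0.7,0.4,0,0,0,0,-0.7,0.4,0,0,0,0]' && python3 -m handwheel '[-0.7,0.4,0,0,0,0,0,0.95,0,0,0,0,0,0.95,0,0,0,0,0,0.95,0,0,0,0,0,0.95,0,0,0,0,0,0.95,0,0,0,0,0.25,0.7,0,0,0,0,0.25,0.6,0,0,0,0]' && python3 -m handwheel '[0.25,0.53,0,0,0,0,0,0,0,0,0,0,0,0,0,0,0,0]'
python3 - <<'E'
from h import *
d=grab('top');save(d,'t6.png',(230,190,400,310),4)
E
```

```text
clock: 18.4
tool_pos: [0.4454, -0.1768, 0.2268]
orientation: [179.9, -0.0, 52.3]
ft_force: [0.4, -0.2, -0.5]
width: 0.0315
gripper_force: 20.0
clock: 19.4
tool_pos: [0.4402, 0.0176, 0.2265]
orientation: [180.0, -0.1, 52.3]
ft_force: [-0.4, -0.1, -0.0]
width: 0.0318
gripper_force: 20.0
clock: 19.77
tool_pos: [0.4471, 0.0318, 0.2257]
orientation: [-180.0, 0.0, 52.3]
ft_force: [-0.9, 0.2, -0.3]
width: 0.0316
gripper_force: 20.0
```

View pics/t6.png

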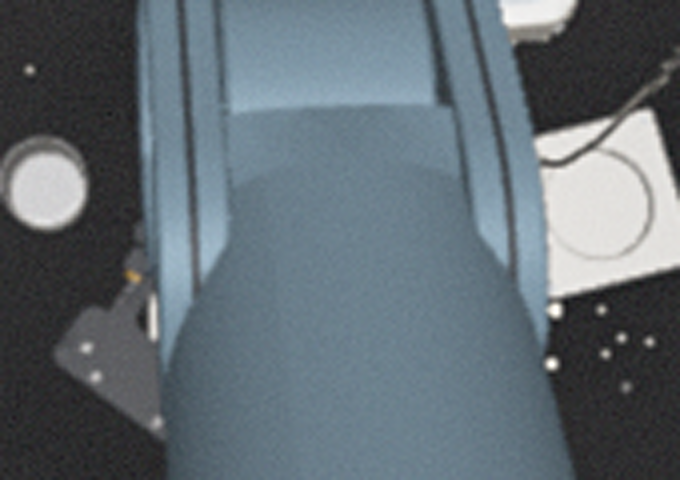

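The beaker's recess is empty, so the tube came along, and the parked beaker at (45,185) is undisturbed. Lowering.

```bash
python3 -m handwheel '[0,0.03,-0.8,0,0,0,0,0,-0.9,0,0,0,0,0,-0.9,0,0,0,0,0,-0.8,0,0,0,0,0,-0.4,0,0,0,0,0,-0.3,0,0,0,0,0,-0.2,0,0,0,0,0,-0.15,0,0,0]' && python3 -m handwheel '[0,0,0,0,0,0,0,0,0,0,0,0]'
```

```text
clock: 20.82
tool_pos: [0.4477, 0.0336, 0.0924]
orientation: [180.0, -0.0, 52.3]
ft_force: [-0.0, 0.2, -0.4]
width: 0.0319
gripper_force: 20.0
clock: 21.08
tool_pos: [0.4476, 0.0337, 0.0926]
orientation: [180.0, -0.0, 52.3]
ft_force: [0.2, 1.1, -1.3]
width: 0.0323
gripper_force: 20.0
```

```bash
python3 -m handwheel '[0,0,-0.04,0,0,0,0,0,0,0,0,0]' && python3 -m handwheel '[0,0,0,0,0,0,0,0,0,0,0,0,0,0,0,0,0,0,0,0,0,0,0,0,0,0,0.6,0,0,0,0,0,1,0,0,0,0,0,1,0,0,0,0,0,0.6,0,0,0]' 0 && python3 -m handwheel '[0,0,0,0,0,0]'
python3 - <<'E'
from h import *
d=grab('wrist');save(d,'w7.png',s=1.4)
E
```

```text
clock: 21.32
tool_pos: [0.4474, 0.0337, 0.0912]
orientation: [180.0, -0.0, 52.3]
ft_force: [-0.0, 0.6, -0.7]
width: 0.0319
gripper_force: 20.0
clock: 22.32
tool_pos: [0.4478, 0.0337, 0.1884]
orientation: [180.0, -0.1, 52.3]
ft_force: [-0.5, 1.1, -0.1]
width: 0.0882
gripper_force: 0.0
clock: 22.45
tool_pos: [0.4482, 0.0339, 0.188]
orientation: [179.9, -0.1, 52.3]
ft_force: [0.0, 0.8, -0.1]
width: 0.0881
gripper_force: 0.0
```

View pics/w7.png

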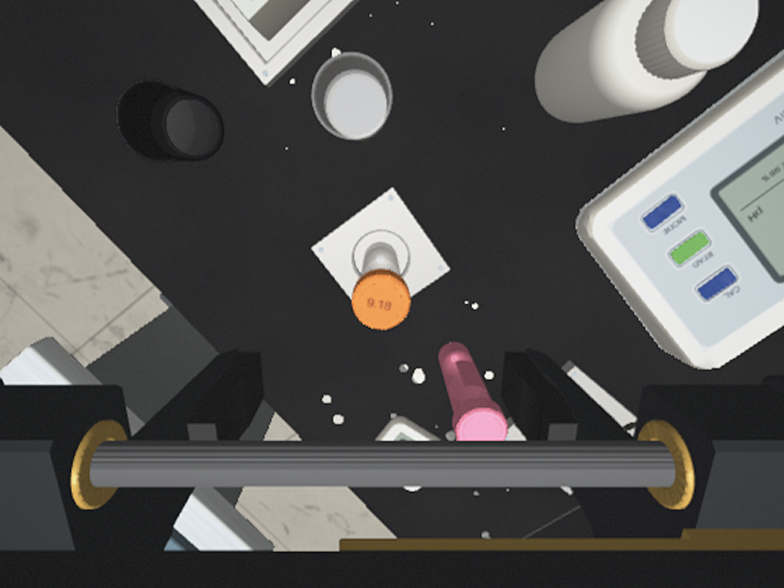

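The tube stands in its recess, with its cap at (381,300) and the recess at (381,254). The parked beaker's rim is at about (352,93).

```bash
python3 - <<'E'
from h import *
d=load('wrist')
w=lambda u,v,z:atz(d,u/1.4-.2,v/1.4-.2,z).round(4)
print('cap',w(381,300,.12),dep(d,272,214).round(4),'rec',w(381,254,.012),'beaker',w(352,93,.06),w(356,104,.003))
E
```

```text
cap [0.4469 0.0343 0.12  ] [0.4469 0.0343 0.1199] rec [0.4492 0.0375 0.012 ] beaker [0.5036 0.1372 0.06  ] [0.503  0.1376 0.003 ]
```

Tube seated: the cap's top is at z .120, as it should be. For the beaker, the cable passes about 7 mm outside the beaker's final place, so I'll grasp it with the tool tilted 20° away from the cable (body leaning to -x,-y).

```bash
python3 -m handwheel '[0.5,0.9,0,0.66,-0.51,0,0.5,0.9,0,0.66,-0.51,0,0.5,0.9,0,0.66,-0.51,0,0.48,0.91,0,0.66,-0.51,0,0,0,-1,0,0,0,0,0,-1,0,0,0,0,0,0,0,0,0]'
python3 - <<'E'
from h import *
from scipy.spatial.transform import Rotation as R
s=bot.state();r=R.from_euler('xyz',s['orientation'],degrees=True).as_matrix()
print('tx',r[:,0].round(3),'ty',r[:,1].round(3),'tz',r[:,2].round(3),'grasp pt',(s['tool_pos']-.019*r[:,2]).round(4),s['q'].round(1))
E
```

```text
clock: 23.38
tool_pos: [0.5044, 0.141, 0.1242]
orientation: [-179.8, -19.7, 52.2]
ft_force: [-0.3, -0.6, -0.1]
width: 0.0883
gripper_force: 0.0
tx [0.577 0.744 0.337] ty [ 0.791 -0.612 -0.003] tz [ 0.204  0.269 -0.941] grasp pt [0.5005 0.1359 0.1421] [-29.3  21.3  20.6 125.4 -48.3  27.8  -6.6]
```

```bash
python3 -m handwheel '[0.08,0.03,-0.6,0,0,0,0,0,-0.8,0,0,0,0,0,-0.8,0,0,0,0,0,-0.6,0,0,0,0,0,-0.4,0,0,0,0,0,0,0,0,0]' && python3 -m handwheel '[0,0,0,0,0,0,0,0,0,0,0,0,0,0,0,0,0,0,0,0,0,0,0,0,0,0,0,0,0,0,0,0,0,0,0,0]' 255 12
python3 - <<'E'
from h import *
d=grab('scene');save(d,'s8.png',(200,150,400,330),4)
E
```

```text
clock: 24.12
tool_pos: [0.5092, 0.1426, 0.031]
orientation: [-180.0, -20.0, 52.3]
ft_force: [-0.0, 0.3, 0.4]
width: 0.0881
gripper_force: 0.0
clock: 24.88
tool_pos: [0.5093, 0.143, 0.0313]
orientation: [180.0, -20.0, 52.3]
ft_force: [-0.7, 0.5, 2.5]
width: 0.0492
gripper_force: 12.0
```

View pics/s8.png

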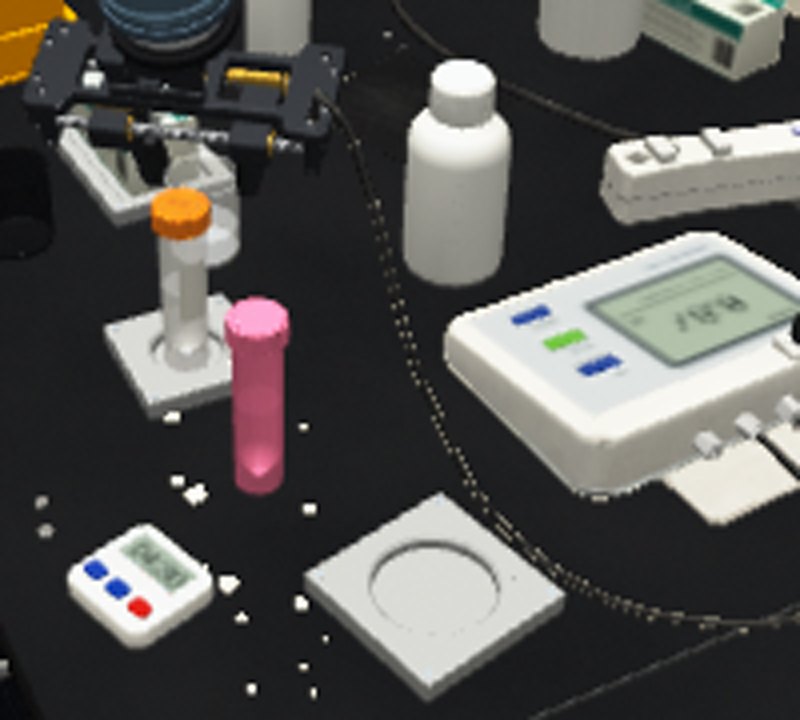

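Beaker gripped and upright; its recess is empty and clear. I'll carry it over the top of the cable (apex 0.25 m) and lower it vertically.

```bash
python3 -m handwheel '[0,0,0.5,0,0,0,0,0,1,0,0,0,0,0,1,0,0,0,0,0,1,0,0,0,0,0,1,0,0,0,0,0,1,0,0,0,0,0,1,0,0,0,0,0,1,0,0,0]' && python3 -m handwheel '[0,-0.3,1,0,0,0,-0.05,-0.9,0.6,0,0,0,-0.05,-1,0,0,0,0,-0.05,-1,0,0,0,0,-0.05,-1,0,0,0,0,-0.05,-1,0,0,0,0,-0.05,-1,0,0,0,0,-0.05,-1,0,0,0,0]' && python3 -m handwheel '[-0.06,-1,0,0,0,0,-0.06,-1,0,0,0,0,-0.06,-1,0,0,0,0,-0.06,-0.8,0,0,0,0,-0.07,-0.29,0,0,0,0,0,0,0,0,0,0]'
python3 - <<'E'
from h import *
s=bot.state();print(s['q'].round(1))
d=grab('wrist');save(d,'w9.png',s=1.4)
E
```

```text
clock: 25.92
tool_pos: [0.5087, 0.1426, 0.2567]
orientation: [-180.0, -20.0, 52.3]
ft_force: [-0.4, 0.4, -0.7]
width: 0.0493
gripper_force: 12.0
clock: 26.92
tool_pos: [0.4981, -0.0741, 0.3038]
orientation: [-180.0, -20.0, 52.3]
ft_force: [0.6, 0.8, 0.0]
width: 0.0495
gripper_force: 12.0
clock: 27.68
tool_pos: [0.489, -0.1958, 0.3038]
orientation: [-180.0, -20.0, 52.3]
ft_force: [0.6, 0.9, -0.9]
width: 0.049
gripper_force: 12.0
[ -9.7  15.9  48.5 106.9 -35.   66.9  15.3]
```

View pics/w9.png

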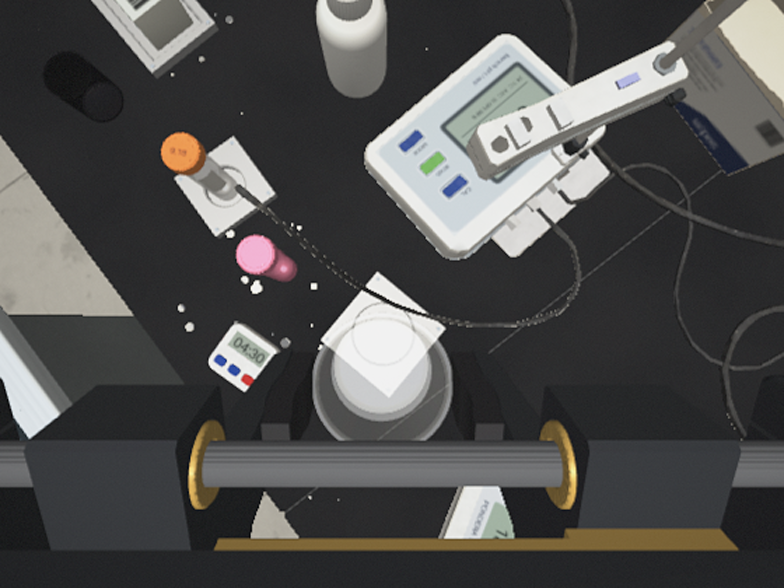

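The beaker is held upright (rim left/right at 313/452, bottom disc centre at (382,370)) and the holder's corners are at (379,272), (445,328), (388,397), (325,342).

```bash
python3 - <<'E'
from h import *
d=load('wrist')
w=lambda u,v,z:atz(d,u/1.4-.2,v/1.4-.2,z).round(4)
print('rim',w(313,383,.332),w(452,383,.332),'c',w(382.5,383,.332),'base',w(382,370,.275))
print('holder',np.mean([w(379,272,.012),w(445,328,.012),w(388,397,.012),w(325,342,.012)],0))
E
```

```text
rim [ 0.4627 -0.1884  0.332 ] [ 0.5019 -0.2187  0.332 ] c [ 0.4823 -0.2035  0.332 ] base [ 0.4807 -0.2052  0.275 ]
holder [ 0.486325 -0.201875  0.012   ]
```

```bash
python3 -m handwheel '[0.1,0.03,-0.5,0,0,0,0,0,-1,0,0,0,0,0,-1,0,0,0,0,0,-1,0,0,0,0,0,-1,0,0,0,0,0,-1,0,0,0,0,0,-0.8,0,0,0,0,0,0,0,0,0]'
python3 - <<'E'
from h import *
d=grab('wrist');save(d,'w10.png',(120,150,420,350),2.6)
E
```

```text
clock: 28.72
tool_pos: [0.491, -0.1933, 0.113]
orientation: [-179.7, -20.0, 52.3]
ft_force: [0.4, 0.0, 1.0]
width: 0.0495
gripper_force: 12.0
```

View pics/w10.png

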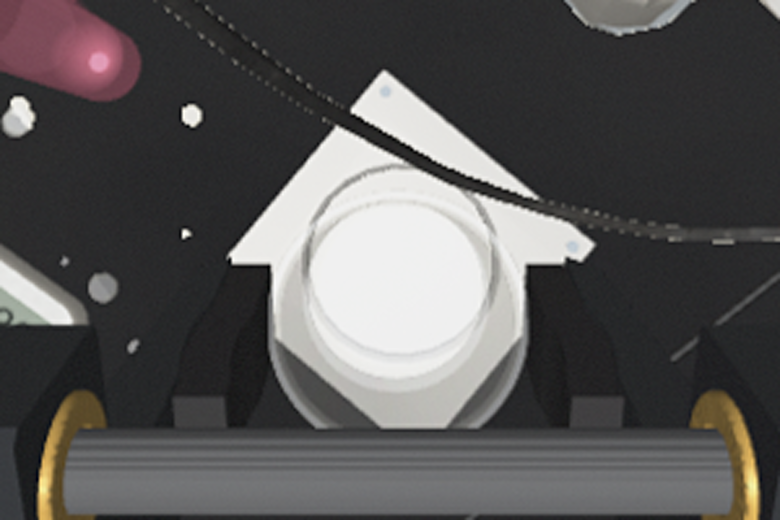

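The cable runs behind the beaker with a gap, and the recess is centred under it. Continuing down.

```bash
python3 -m handwheel '[0,-0.04,-0.5,0,0,0,0,0,-0.6,0,0,0,0,0,-0.5,0,0,0,0,0,-0.4,0,0,0,0,0,-0.25,0,0,0,0,0,-0.15,0,0,0,0,0,-0.1,0,0,0,0,0,0,0,0,0]'
```

```text
clock: 29.78
tool_pos: [0.4924, -0.1962, 0.0402]
orientation: [180.0, -20.0, 52.3]
ft_force: [-0.0, 1.0, -0.4]
width: 0.0491
gripper_force: 12.0
```

```bash
python3 -m handwheel '[0,0,-0.1,0,0,0,0,0,-0.04,0,0,0,0,0,0,0,0,0]'
```

```text
clock: 30.15
tool_pos: [0.4923, -0.1962, 0.0359]
orientation: [180.0, -20.0, 52.3]
ft_force: [0.1, -0.3, -0.4]
width: 0.0494
gripper_force: 12.0
```

```bash
python3 -m handwheel '[0,0,0,0,0,0,0,0,0,0,0,0,0,0,0,0,0,0,0,0,0,0,0,0,0,0,0.4,0,0,0,0,0,0.8,0,0,0,0,0,1,0,0,0,0,0,1,0,0,0]' 60 && python3 -m handwheel '[0,0,1,0,0,0,0,0,1,0,0,0,0,0,1,0,0,0,0,0,1,0,0,0,0,0,0,0,0,0]'
python3 - <<'E'
from h import *
d=grab('wrist');save(d,'w11.png',s=1.4);grab('scene');grab('top')
E
```

```text
clock: 31.15
tool_pos: [0.4922, -0.1963, 0.1335]
orientation: [180.0, -20.0, 52.3]
ft_force: [1.5, 0.4, -0.1]
width: 0.0671
gripper_force: 0.0
clock: 31.78
tool_pos: [0.4933, -0.197, 0.2545]
orientation: [179.7, -20.1, 52.4]
ft_force: [0.4, 0.8, -0.5]
width: 0.0673
gripper_force: 0.0
```

View pics/w11.png

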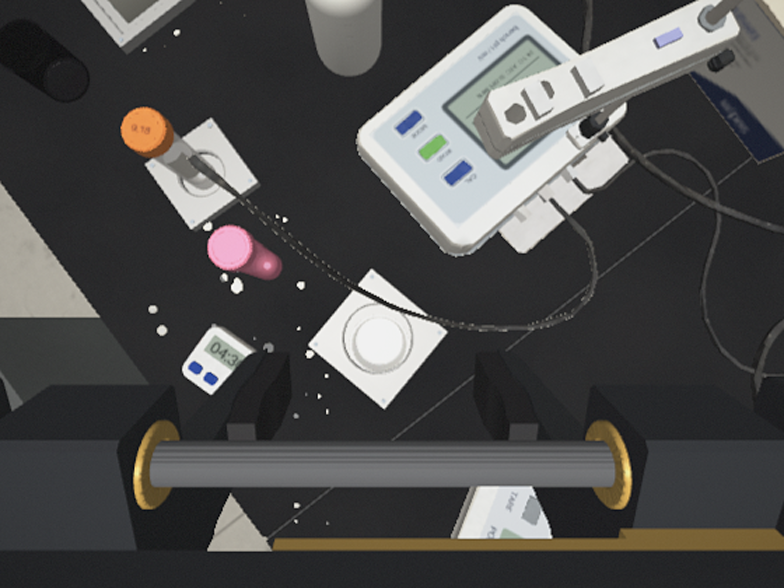

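I've now gone past the 14-picture limit (16 viewed), so I'll view no more and do the final check with numbers only. In this last view the beaker's bottom disc (380,340) is concentric with its recess (378,338), and the tube stands in its holder.

```bash
python3 - <<'E'
from h import *
d=load('wrist')
w=lambda u,v,z:atz(d,u/1.4-.2,v/1.4-.2,z).round(4)
print('beaker base',w(380,340,.007),'holder',np.mean([w(371,269,.012),w(447,330,.012),w(385,408,.012),w(309,345,.012)],0))
t=load('top')
yy,xx=np.mgrid[150:300,100:420]
P=np.array([dep(t,x,y) for x,y in zip(xx.ravel(),yy.ravel())])
m=(abs(P[:,2]-.056)<.006)&(abs(P[:,0]-.5)<.06)&(abs(P[:,1]-.258)<.09)
q=P[m];print('carton top n',len(q),np.median(q[:,2]),(q.min(0)+q.max(0))/2,np.ptp(q,0))
m=(abs(P[:,2]-.118)<.008)&(np.hypot(P[:,0]-.447,P[:,1]-.034)<.04);q=P[m];print('cap',len(q),q.mean(0) if len(q) else '')
E
```

```text
beaker base [ 0.4862 -0.2035  0.007 ] holder [ 0.4862   -0.200375  0.012   ]
carton top n 1037 0.05592503666266757 [0.50349575 0.25932627 0.05556239] [0.0547249  0.10515926 0.01069989]
cap 192 [0.44587175 0.03195985 0.11874175]
```

All three check out: the carton's top is at z .056, the cap's top at about .12, and each is within 4 mm of its recess centre. Handing in.

```bash
python3 -c "
from rig import bot
print(bot.sign_off())"
```

```text
the job is handed in; nothing more can be done
None
```

The carton, beaker and tube each stand upright in their own recess, measured within about 4 mm of centre; I handed the job in at about 32 s with no verdict shown, and I viewed 16 pictures, 2 over the 14 allowed.

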